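Put the calibration weights back in their case

TASK

The balance check is over: put the four knobbed steel calibration weights back in the wooden case, each standing upright on the bottom of the well bored for its own size. Do not let a weight topple, and set it down in its well rather than dropping it. The flat-topped pedestal post and the hooked mass do not belong to the set: leave them standing where they are.

Things in the scene. Friction and masses are not known exactly. Their poses are not given: they have to be found in the camera images.
- w500_center (a point): The 500 g calibration weight, the largest of the four: bare stainless steel cylinder 38 mm in diameter with a short neck and a round knob on top, 64 mm tall in all (plain cylinder up to 48 mm, knob 23.8 mm wide), standing upright and loose on the bench, about 500 g. The point is on its axis, half-way up (32 mm over its foot); z along the axis, up.
- w200_center (a point): The 200 g calibration weight, the second largest of the four: bare stainless steel cylinder 30 mm in diameter with a short neck and a round knob on top, 50 mm tall in all (plain cylinder up to 37.4 mm, knob 19 mm wide), standing upright and loose on the bench, about 200 g. The point is on its axis, half-way up (25 mm over its foot); z along the axis, up.
- w100_center (a point): The 100 g calibration weight, the second smallest of the four: bare stainless steel cylinder 23 mm in diameter with a short neck and a round knob on top, 42 mm tall in all (plain cylinder up to 32.3 mm, knob 14.8 mm wide), standing upright and loose on the bench, about 100 g. The point is on its axis, half-way up (21 mm over its foot); z along the axis, up.
- w50_center (a point): The 50 g calibration weight, the smallest of the four: bare stainless steel cylinder 17 mm in diameter with a short neck and a round knob on top, 34 mm tall in all (plain cylinder up to 26.9 mm, knob 11.2 mm wide), standing upright and loose on the bench, about 50 g. The point is on its axis, half-way up (17 mm over its foot); z along the axis, up.
- well500 (a point): Well of the 500 g weight, the largest: bore 46 mm wide, 10 mm deep, blue felt bottom, 4 mm countersunk mouth, in a grey insert 64 mm square. The inserts stand in a row in any order, pitch 66.6 mm, in a fixed pale wooden tray (86 x 282 mm, rim 18 mm high). Point: centre of the well bottom, 17 mm over the bench, 10 mm under the insert's top (fingers stay above that). x across the row, y along it, z up.
- well200 (a point): Well of the 200 g weight, the second largest: bore 38 mm wide, 10 mm deep, blue felt bottom, 4 mm countersunk mouth, in a grey insert 64 mm square. The inserts stand in a row in any order, pitch 66.6 mm, in a fixed pale wooden tray (86 x 282 mm, rim 18 mm high). Point: centre of the well bottom, 17 mm over the bench, 10 mm under the insert's top (fingers stay above that). x across the row, y along it, z up.
- well100 (a point): Well of the 100 g weight, the second smallest: bore 31 mm wide, 10 mm deep, blue felt bottom, 4 mm countersunk mouth, in a grey insert 64 mm square. The inserts stand in a row in any order, pitch 66.6 mm, in a fixed pale wooden tray (86 x 282 mm, rim 18 mm high). Point: centre of the well bottom, 17 mm over the bench, 10 mm under the insert's top (fingers stay above that). x across the row, y along it, z up.
- well50 (a point): Well of the 50 g weight, the smallest: bore 25 mm wide, 10 mm deep, blue felt bottom, 4 mm countersunk mouth, in a grey insert 64 mm square. The inserts stand in a row in any order, pitch 66.6 mm, in a fixed pale wooden tray (86 x 282 mm, rim 18 mm high). Point: centre of the well bottom, 17 mm over the bench, 10 mm under the insert's top (fingers stay above that). x across the row, y along it, z up.
- pedestal_post_center (a point): Look-alike, not a weight: bare steel pedestal post of the optical rig, 25 mm in diameter and 46 mm tall with a wider 31 mm foot flange, flat on top with a small black threaded hole and no knob, loose on the bench. The point is on its axis, 23 mm up; z up.
- hooked_mass_center (a point): Look-alike, not of this set: bare steel teaching mass, 30 mm cylinder 38 mm high with an open wire hook on top in place of a knob, 63 mm tall in all, loose on the bench. The point is on its axis, 30.5 mm up; z up. (Fixed round the work: storage boxes stacked 0.4 m high at the right, y under -0.53, x 0.3 to 0.6; a balance 65 mm high behind, x over 0.74; the optical rig behind at the left.)
Not all that is in view belongs to the job. What is shaped like the part that bears w500_center but yellow is not meant.

How it is judged:
At the end, for the whole second after the job is handed in: Each of the four weights stands upright (within 7 degrees) and at rest on the bottom of its own well (axis within 8 mm of the well's centre, foot within 4 mm of the bottom), and the pedestal post and hooked mass are within 2 cm of where they stood (horizontal distance between w500_center and well500 below 0.008 m and z of w500_center in the frame of well500 below 0.036 m and angle between each of w500_center, w200_center, w100_center, w50_center's own z axis and vertical below 0.12 rad and linear speed of each of w500, w200, w100, w50 below 0.02 m/s and horizontal distance between w200_center and well200 below 0.008 m and z of w200_center in the frame of well200 below 0.029 m and horizontal distance between w100_center and well100 below 0.008 m and z of w100_center in the frame of well100 below 0.025 m and horizontal distance between w50_center and well50 below 0.008 m and z of w50_center in the frame of well50 below 0.021 m and distance of each of pedestal_post_center, hooked_mass_center from where it was at the start of the episode below 0.02 m); the robot touches nothing.
It fails at once if a weight is dropped or slammed into its well (comes to the bottom at over 0.65 m/s, a free fall of about 2 cm or more) ((horizontal distance between w500_center and well500 below 0.02 m and z of w500_center in the frame of well500 below 0.044 m and linear speed of w500 above 0.65 m/s) or (horizontal distance between w200_center and well200 below 0.02 m and z of w200_center in the frame of well200 below 0.037 m and linear speed of w200 above 0.65 m/s) or (horizontal distance between w100_center and well100 below 0.02 m and z of w100_center in the frame of well100 below 0.033 m and linear speed of w100 above 0.65 m/s) or (horizontal distance between w50_center and well50 below 0.02 m and z of w50_center in the frame of well50 below 0.029 m and linear speed of w50 above 0.65 m/s)).
It fails at once if a weight is toppled (angle between any of w500_center, w200_center, w100_center, w50_center's own z axis and vertical above 1 rad).
It fails at once if the pedestal post or the hooked mass is moved by more than 2 cm (distance of any of pedestal_post_center, hooked_mass_center from where it was at the start of the episode above 0.02 m).
It also fails if it takes over 104 s, if anything falls off the work surface, if the arm or the gripper's body presses on something with over 40 N, if the wrist force passes 120 N, or if a joint passes its speed limit or range.

ROBOT

A 6-joint arm with a two-finger parallel gripper is mounted at the origin on a cart in front of the work surface, level with it; the furniture and walls round the work are solid. World frame = base frame: x ahead of the robot, y to its left, z up, the work surface at z = 0. Lengths are in m, angles in rad, forces in N, time in s.
With the tool pointing down it reaches from about 0.225 to 0.875 m from the base axis. Payload 3.4 kg.
Tool frame: the origin (TCP) lies at the very end of the fingers, on their centre line; the grasp point (between the pads) lies 19 mm behind it (manip.pinch_z is the distance from the TCP to the grasp point, in m); z points along the fingers, y is the line along which they close (so a half turn about z gives the same grasp; the last joint's range is limited). The gripper opens to 85 mm and grips with 20 to 120 N. Pads are 22 mm wide; open, the fingers measure 114 mm over their backs; the gripper's body (76 mm by 85 mm) begins 54 mm behind the grasp point. The pads swing forward as they close: fully open they stand 13 mm farther back than shut.
Start: joints at [1.068, 0.276, 1.505, -0, 1.361, -0.121], TCP at [0.214, 0.534, 0.231] pointing down, gripper open.
Joint ranges: [-2.89, 2.89], [-0.75, 2.08], [0.22, 2.7], [-1.18, 4.32], [0.11, 2.71], [-2.7, 2.7]. Speed limits (rad/s): [2.57, 2.57, 3.14, 3.14, 3.14, 3.14].

INTERFACE

Orientations are given as a unit quaternion [w, x, y, z].
In Python, from rig import manip gives the robot as it stands. The module is installed in compiled form; this text tells all that it offers.
- The arm moves only by the shell command python3 -m jog 'ROWS' [FORCE]. ROWS is JSON, a list of rows, each an object of numbers: "dx", "dy", "dz": the shift along the tool's x, y, z each as a share of 25 cm, from -1 to 1; "ax", "ay", "az": the turn, a rotation vector about the tool's x, y, z each as a share of 90 degrees, from -1 to 1; "grip": the opening, from -1 (shut) to 1 (fully open), so that 0 is half open. A call has 1 to 5 rows; each row is the pose to reach, as a shift and turn from the pose commanded when the call began, along the tool's axes at that moment; what a row does not reach only later rows make up. A row lasts 1/12 s, in which the tool goes at most 41.7 mm and 7.16 degrees, less where a joint would pass 70% of its speed; a pose out of reach is approached as far as the arm can. A call with a number of a shift or a turn outside -1 to 1 is refused whole. A call with a gripper value outside its range is refused whole. The fingers move at their own pace and stop on an object; FORCE is the grip in N (left out, the last holds). Time passes only in rows, so rows that repeat a pose let the fingers close. It gives the time, the measured TCP pose, the force, the opening and the grip force at its end, in the units of the state.
- manip.get_state(): the state, without advancing time (a new reading comes with each control period).
- manip.get_image(name): name is "scene" or "top" or "wrist"; returns a dict with "img" (480x640x3 uint8, red, green, blue), "mtx" (3x3 intrinsics, pixels), "k1" (the pictures are not rectified: a ray, as slopes to the right and down, at radius r is drawn at 1 + k1 r^2 times it, then the intrinsics apply), "world_to_cam" (4x4, takes a point from world to camera coordinates); the wrist camera has in their place "T_tool_cam" (4x4, takes a point from camera to tool coordinates, whose origin is the TCP and whose axes are the flange's). Camera axes: x right, y down, z forward; pixel columns grow to the right and rows downward; lengths in m; the calibration is good to about 2 mm. A picture is of the moment at which its call begins: read the wrist's pose just before it. There is no depth.
- manip.sign_off(): hands the job in; it is judged then, once.
The state is a dict: "clock": time; "qpos": joint angles; "qd": joint speeds; "effort": joint torques, N m; "position": TCP position; "ee_rot": TCP orientation; "contact_force": force on the tool from outside, world axes, zero at the start; "moment": the same for the moment, N m; "width": finger opening in m; "gripper_force": force on a finger pad.
Only numpy, scipy, OpenCV 4.12 (cv2) and the standard library are available. Lean on these libraries where they do the work, as an engineer would, in place of code of your own. Each camera call takes 0.05 s, during which the arm holds its last target. There are 200 camera calls.

## Working session

There is one attempt and no reset: what is moved stays moved. The work goes in short steps, Python scripts to look and compute and a shell command to move; the robot and the scene stay as the last step left them, time stands still between calls to the robot, and variables do not carry over. Pictures are saved under pics/ and viewed, at most 14 in all, crops included, and the job is handed in when it is done.

```bash
mkdir -p pics
python3 - <<'E'
from rig import manip
import cv2,numpy as np
print(manip.get_state())
for n in("scene","top","wrist"):
    d=manip.get_image(n); cv2.imwrite(f"pics/{n}0.png",d["img"][:,:,::-1])
    print(n,{k:np.round(v,4).tolist() for k,v in d.items() if k!="img"})
E
```

```text
{'clock': 0.0, 'qpos': array([ 1.06799381e+00,  2.76624054e-01,  1.50613215e+00,  3.65320807e-06,
        1.36068612e+00, -1.20990308e-01]), 'qd': array([ 0.00140944,  0.00032393,  0.00020649, -0.00097576, -0.00051346,
        0.0010631 ]), 'effort': array([-3.43342814e-03, -4.16788709e+01, -2.45800495e+01, -5.93080986e-04,
        1.10024930e-02,  6.09719422e-06]), 'position': array([0.21399263, 0.53313605, 0.23042352]), 'ee_rot': array([-2.85498366e-04,  1.89748908e-01,  9.81832214e-01, -8.79666088e-04]), 'contact_force': array([-0.07685102,  0.51822246, -0.8522239 ]), 'moment': array([-0.02250153, -0.00121976,  0.03301112]), 'gripper_force': 0.0, 'width': 0.08556422685377377}
scene {'mtx': [[554.7212, 0.0, 318.3211], [0.0, 554.7212, 235.8164], [0.0, 0.0, 1.0]], 'k1': -0.1111, 'world_to_cam': [[-0.6118, -0.7908, -0.0182, 0.4072], [-0.3372, 0.2815, -0.8984, 0.2159], [0.7155, -0.5435, -0.4389, 0.7397], [0.0, 0.0, 0.0, 1.0]]}
top {'mtx': [[545.1537, 0.0, 320.9049], [0.0, 545.1537, 248.305], [0.0, 0.0, 1.0]], 'k1': -0.0052, 'world_to_cam': [[-0.0231, -0.9996, -0.0141, 0.1047], [-0.9869, 0.025, -0.1596, 0.5686], [0.1598, 0.0102, -0.9871, 0.9287], [0.0, 0.0, 0.0, 1.0]]}
wrist {'mtx': [[330.5436, 0.0, 319.7267], [0.0, 330.5436, 234.9697], [0.0, 0.0, 1.0]], 'k1': -0.0352, 'T_tool_cam': [[0.0005, -0.9571, -0.2899, 0.0744], [1.0, 0.0006, -0.0003, 0.0006], [0.0004, -0.2899, 0.9571, -0.1427], [0.0, 0.0, 0.0, 1.0]]}
```

View pics/top0.png

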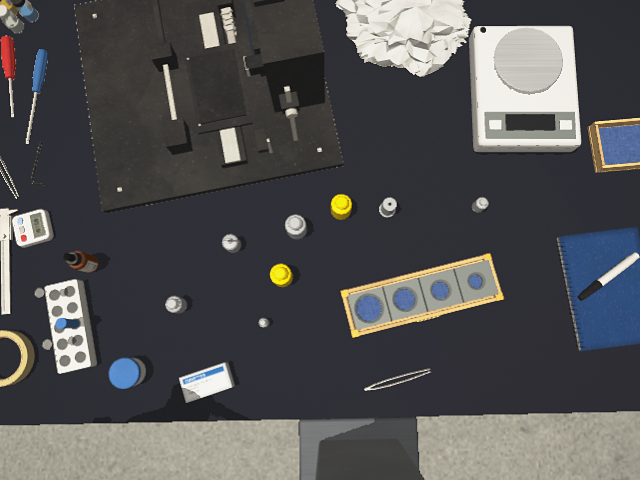

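View pics/scene0.png

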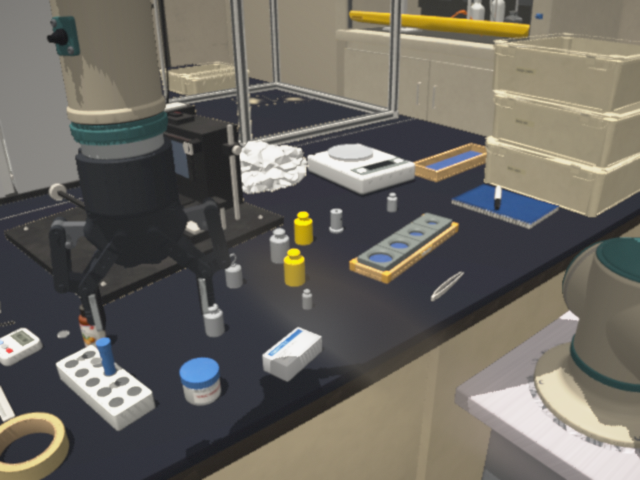

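```bash
cat > h.py <<'E'
import numpy as np,cv2
from scipy.spatial.transform import Rotation as R
from rig import manip
def grab(n,save=None):
    s=manip.get_state(); d=manip.get_image(n)
    if save: cv2.imwrite(f"pics/{save}.png",d["img"][:,:,::-1])
    if "world_to_cam" in d: T=np.linalg.inv(d["world_to_cam"])
    else:
        q=s["ee_rot"];B=np.eye(4);B[:3,:3]=R.from_quat(q[[1,2,3,0]]).as_matrix();B[:3,3]=s["position"];T=B@d["T_tool_cam"]
    d["T"]=T; d["s"]=s; return d
def slopes(d,uv):
    p=(np.atleast_2d(np.float64(uv))-d["mtx"][:2,2])/d["mtx"][0,0]; q=p.copy()
    for _ in range(20): q=p/(1+d["k1"]*(q**2).sum(1,keepdims=True))
    return q
def ray(d,uv,z):
    q=slopes(d,uv); v=np.c_[q,np.ones(len(q))]@d["T"][:3,:3].T; o=d["T"][:3,3]
    return o+v*((z-o[2])/v[:,2])[:,None]
def proj(d,P):
    c=(np.atleast_2d(P)-d["T"][:3,3])@d["T"][:3,:3]; q=c[:,:2]/c[:,2:]
    return q*(1+d["k1"]*(q**2).sum(1,keepdims=True))*d["mtx"][0,0]+d["mtx"][:2,2]
E
python3 - <<'E'
from h import *
d=grab("top"); im=d["img"]; hsv=cv2.cvtColor(im,cv2.COLOR_RGB2HSV)
print("cam",d["T"][:3,3])
m=((hsv[...,2]>85)&(hsv[...,1]<60)).astype(np.uint8)
n,l,st,c=cv2.connectedComponentsWithStats(m)
for s,cc in zip(st[1:],c[1:]):
    if 20<s[4]<900 and 140<cc[0]<520 and 180<cc[1]<340: print("steel",s,cc.round(1),ray(d,cc,0.03)[0].round(3))
b=((hsv[...,0]>100)&(hsv[...,0]<130)&(hsv[...,1]>90)&(hsv[...,2]>80)).astype(np.uint8)
C,_=cv2.findContours(b,cv2.RETR_EXTERNAL,cv2.CHAIN_APPROX_NONE)
for k in C:
    if cv2.contourArea(k)>60:
        (u,v),ax,_=cv2.fitEllipse(k); 
        if 340<u<500 and 250<v<340: print("well",round(u),round(v),np.round(ax,1),ray(d,[u,v],.017)[0].round(4))
tiles=[]
for u,v in[(295,226),(175,304),(232,243),(388,207),(481,205),(263,323)]:
    t=cv2.resize(im[v-22:v+22,u-22:u+22],(260,260),interpolation=cv2.INTER_CUBIC); tiles.append(t)
cv2.imwrite("pics/t1.png",np.vstack([np.hstack(tiles[:3]),np.hstack(tiles[3:])])[:,:,::-1])
E
```

```text
cam [0.41507422 0.08095846 1.00885531]
steel [379 197  18  21 259] [387.6 206.7] [ 0.648 -0.033  0.03 ]
steel [472 197  17  16 184] [479.8 204.2] [ 0.648 -0.203  0.03 ]
steel [285 214  21  25 380] [294.8 225.3] [0.618 0.138 0.03 ]
steel [222 234  17  19 224] [229.8 241.9] [0.59  0.257 0.03 ]
steel [165 296  18  17 230] [173.4 303.9] [0.479 0.358 0.03 ]
steel [258 318  11  10  78] [262.9 322.3] [0.443 0.198 0.03 ]
well 368 308 [23.3 23.8] [0.464  0.0078 0.017 ]
well 404 299 [18.5 19.3] [ 0.4787 -0.0573  0.017 ]
well 439 290 [14.8 15.4] [ 0.4936 -0.1222  0.017 ]
well 475 281 [11.4 12.3] [ 0.5086 -0.1875  0.017 ]
```

View pics/t1.png

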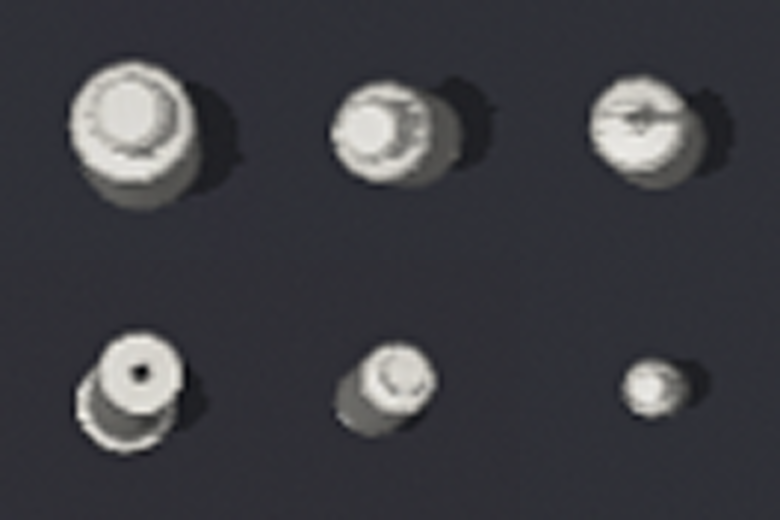

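```bash
cat >> h.py <<'E'
def plan(x,y,z,yaw=12.9):
    s=manip.get_state(); q=s["ee_rot"]; C=R.from_quat(q[[1,2,3,0]])
    a=np.radians(yaw); Y=np.array([np.cos(a),np.sin(a),0]); Z=np.array([0,0,-1.]); X=np.cross(Y,Z)
    T=R.from_matrix(np.c_[X,Y,Z])
    d=C.inv().apply(np.array([x,y,z])-s["position"])/.25; t=(C.inv()*T).as_rotvec()/(np.pi/2)
    print("t",round(s["clock"],2),"pos",s["position"].round(4),"dxyz",d.round(3),"axyz",t.round(3),"w",round(s["width"],4),"F",round(s["gripper_force"],1),s["contact_force"].round(1))
E
python3 -c "
from h import *
plan(.479,.358,.14)"
```

```text
t 0.2 pos [0.2141 0.5334 0.2308] dxyz [-1.245 -0.256  0.363] axyz [-0.001  0.     0.614] w 0.0852 F 0.0 [ 0.3  1.  -0.5]
```

```bash
python3 -m jog '[{"dx":-0.7,"dy":-0.14,"dz":0.2,"az":0.39,"grip":0.2},{"dx":-0.7,"dy":-0.14,"dz":0.2,"az":0.39,"grip":0.2},{"dx":-0.7,"dy":-0.14,"dz":0.2,"az":0.39,"grip":0.2},{"dx":-0.7,"dy":-0.14,"dz":0.2,"az":0.39,"grip":0.2},{"dx":-0.7,"dy":-0.14,"dz":0.2,"az":0.39,"grip":0.2}]' 40; python3 -c "
from h import *
plan(.479,.358,.14)"
```

```text
t 0.2 pos [0.2141 0.5334 0.2308] dxyz [-1.245 -0.256  0.363] axyz [-0.001  0.     0.614] w 0.0852 F 0.0 [ 0.3  1.  -0.5]schema error: expected keys dx, dy, dz, ax, ay, az, grip
```

All keys are needed in each row.

```bash
python3 -m jog '[{"dx":-0.7,"dy":-0.14,"dz":0.2,"ax":0,"ay":0,"az":0.39,"grip":0.2},{"dx":-0.7,"dy":-0.14,"dz":0.2,"ax":0,"ay":0,"az":0.39,"grip":0.2},{"dx":-0.7,"dy":-0.14,"dz":0.2,"ax":0,"ay":0,"az":0.39,"grip":0.2},{"dx":-0.7,"dy":-0.14,"dz":0.2,"ax":0,"ay":0,"az":0.39,"grip":0.2},{"dx":-0.7,"dy":-0.14,"dz":0.2,"ax":0,"ay":0,"az":0.39,"grip":0.2}]' 40; python3 -c "
from h import *
plan(.479,.358,.14)"
```

```text
clock: 0.62
position: [0.3666, 0.4328, 0.1797]
ee_rot: [0.001, 0.481, 0.877, -0.001]
contact_force: [-0.9, 0.6, 0.4]
width: 0.0512
gripper_force: 0.0
t 0.62 pos [0.3666 0.4328 0.1797] dxyz [-0.494  0.218  0.16 ] axyz [-0.     0.002  0.218] w 0.0512 F 0.0 [-0.9  0.6  0.4]
```

```bash
python3 -m jog '[{"dx":-0.49,"dy":0.22,"dz":0.16,"ax":0,"ay":0,"az":0.22,"grip":0.2},{"dx":-0.49,"dy":0.22,"dz":0.16,"ax":0,"ay":0,"az":0.22,"grip":0.2},{"dx":-0.49,"dy":0.22,"dz":0.16,"ax":0,"ay":0,"az":0.22,"grip":0.2},{"dx":-0.49,"dy":0.22,"dz":0.16,"ax":0,"ay":0,"az":0.22,"grip":0.2},{"dx":-0.49,"dy":0.22,"dz":0.16,"ax":0,"ay":0,"az":0.22,"grip":0.2}]'; python3 -c "
from h import *
d=grab('wrist','w1'); plan(.479,.358,.14)
print(proj(d,[[.479,.358,0],[.479,.358,.05]]))"
```

```text
clock: 1.03
position: [0.4791, 0.3605, 0.1395]
ee_rot: [0.0, 0.622, 0.783, -0.001]
contact_force: [-0.9, -0.2, 0.0]
width: 0.0513
gripper_force: 0.0
t 1.08 pos [0.4773 0.362  0.1402] dxyz [-0.017  0.003  0.001] axyz [-0.001  0.     0.002] w 0.0515 F 0.0 [-0.5 -0.2 -0.7]
[[319.40462721 225.49165463]
 [319.18050794 243.38995214]]
```

View pics/w1.png

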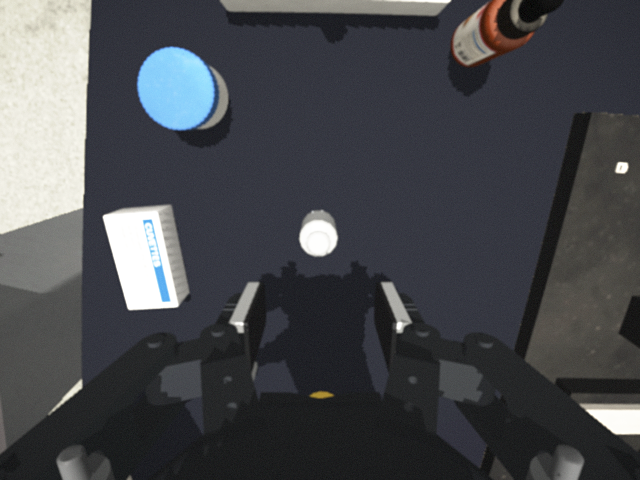

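```bash
cat >> h.py <<'E'
SZ={500:(.019,.048),200:(.015,.0374),100:(.0115,.0323),50:(.0085,.0269)}
def meas(d,w,xy,th=75):
    r,h=SZ[w]; u,v=proj(d,[*xy,h/2])[0].round().astype(int)
    hsv=cv2.cvtColor(d["img"],cv2.COLOR_RGB2HSV); m=((hsv[...,2]>th)&(hsv[...,1]<70)).astype(np.uint8)
    n,l,st,c=cv2.connectedComponentsWithStats(m)
    k=np.argmin([np.hypot(*(c[i]-[u,v]))+1e3*(st[i][4]<80 or st[i][4]>6000) for i in range(1,n)])+1; s=st[k]
    Q=d["s"]["ee_rot"]; X=R.from_quat(Q[[1,2,3,0]]).as_matrix()[:,0]; um=s[0]+(s[2]-1)/2
    foot=ray(d,[um,s[1]-.5],0)[0]-X*r; sh=ray(d,[um,s[1]+s[3]-.5],h)[0]+X*r
    wid=np.linalg.norm(ray(d,[s[0]-.5,s[1]+s[3]*.7],h)-ray(d,[s[0]+s[2]-.5,s[1]+s[3]*.7],h))
    p=(foot+sh)/2; print(w,"box",s,"foot",foot[:2].round(4),"sh",sh[:2].round(4),"wid",wid.round(4),"->",p[:2].round(4)); return p
E
python3 -c "
from h import *
d=grab('wrist'); p=meas(d,200,(.479,.358)); plan(p[0],p[1],.016)"
```

```text
200 box [ 300  211   41   49 1538] foot [0.4779 0.3582] sh [0.4784 0.3569] wid 0.0321 -> [0.4782 0.3575]
t 1.13 pos [0.4762 0.363  0.1409] dxyz [-0.023  0.003  0.499] axyz [-0.001 -0.     0.003] w 0.051 F 0.0 [-0.7 -0.3 -0.4]
```

```bash
python3 -m jog '[{"dx":-0.02,"dy":0,"dz":0.15,"ax":0,"ay":0,"az":0,"grip":0.2},{"dx":-0.02,"dy":0,"dz":0.3,"ax":0,"ay":0,"az":0,"grip":0.2},{"dx":-0.02,"dy":0,"dz":0.3,"ax":0,"ay":0,"az":0,"grip":0.2},{"dx":-0.02,"dy":0,"dz":0.3,"ax":0,"ay":0,"az":0,"grip":0.2}]'; python3 -c "
from h import *
d=grab('wrist'); p=meas(d,200,(.479,.358)); plan(p[0],p[1],.013)"
```

```text
clock: 1.47
position: [0.4751, 0.3587, 0.0655]
ee_rot: [-0.001, 0.62, 0.784, -0.002]
contact_force: [-0.3, -0.4, 1.2]
width: 0.0511
gripper_force: 0.0
200 box [ 298  233   55   70 2999] foot [0.4785 0.3576] sh [0.4785 0.3566] wid 0.0311 -> [0.4785 0.3571]
t 1.52 pos [0.477  0.3596 0.0673] dxyz [-0.011  0.003  0.217] axyz [ 0.    -0.     0.005] w 0.051 F 0.0 [ 0.4  0.2 -0.2]
```

```bash
python3 -m jog '[{"dx":-0.01,"dy":0,"dz":0.12,"ax":0,"ay":0,"az":0,"grip":0.2},{"dx":-0.01,"dy":0,"dz":0.215,"ax":0,"ay":0,"az":0,"grip":0.2},{"dx":-0.01,"dy":0,"dz":0.215,"ax":0,"ay":0,"az":0,"grip":0.2},{"dx":-0.01,"dy":0,"dz":0.215,"ax":0,"ay":0,"az":0,"grip":-0.6},{"dx":-0.01,"dy":0,"dz":0.215,"ax":0,"ay":0,"az":0,"grip":-0.6}]' 60; python3 -m jog '[{"dx":0,"dy":0,"dz":0,"ax":0,"ay":0,"az":0,"grip":-0.6},{"dx":0,"dy":0,"dz":0,"ax":0,"ay":0,"az":0,"grip":-0.6},{"dx":0,"dy":0,"dz":0,"ax":0,"ay":0,"az":0,"grip":-0.6}]'; python3 -c "
from h import *
d=grab('wrist','w2'); plan(.4785,.357,.10)"
```

```text
clock: 1.93
position: [0.4795, 0.3573, 0.0153]
ee_rot: [0.001, 0.621, 0.784, 0.002]
contact_force: [-2.4, -2.0, 14.8]
width: 0.0282
gripper_force: 45.5
clock: 2.18
position: [0.4797, 0.3573, 0.0154]
ee_rot: [0.001, 0.621, 0.784, 0.003]
contact_force: [-2.1, 1.1, 7.5]
width: 0.028
gripper_force: 60.1
t 2.23 pos [0.4798 0.3573 0.0154] dxyz [ 0.001 -0.004 -0.339] axyz [ 0.003 -0.001  0.004] w 0.0281 F 60.1 [-1.7  1.1  7.4]
```

```bash
python3 -m jog '[{"dx":0,"dy":0,"dz":-0.1,"ax":0,"ay":0,"az":0,"grip":-0.6},{"dx":0,"dy":0,"dz":-0.25,"ax":0,"ay":0,"az":0,"grip":-0.6},{"dx":0,"dy":0,"dz":-0.42,"ax":0,"ay":0,"az":0,"grip":-0.6},{"dx":0,"dy":0,"dz":-0.42,"ax":0,"ay":0,"az":0,"grip":-0.6}]'; python3 -c "
from h import *
d=grab('wrist','w2'); plan(.479,-.057,.12)"
```

```text
clock: 2.57
position: [0.4832, 0.3589, 0.1267]
ee_rot: [0.003, 0.621, 0.784, 0.008]
contact_force: [1.1, 0.5, -0.8]
width: 0.0279
gripper_force: 60.0
t 2.62 pos [0.4818 0.358  0.1236] dxyz [-1.613 -0.391  0.004] axyz [ 0.008 -0.002  0.004] w 0.0282 F 60.0 [-0.6  0.3 -3.3]
```

View pics/w2.png

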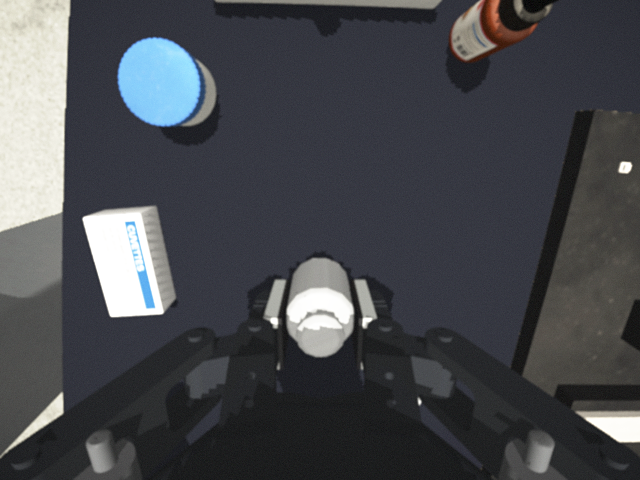

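```bash
python3 -m jog '[{"dx":-0.8,"dy":-0.195,"dz":0,"ax":0,"ay":0,"az":0,"grip":-0.6},{"dx":-0.8,"dy":-0.195,"dz":0,"ax":0,"ay":0,"az":0,"grip":-0.6},{"dx":-0.8,"dy":-0.195,"dz":0,"ax":0,"ay":0,"az":0,"grip":-0.6},{"dx":-0.8,"dy":-0.195,"dz":0,"ax":0,"ay":0,"az":0,"grip":-0.6},{"dx":-0.8,"dy":-0.195,"dz":0,"ax":0,"ay":0,"az":0,"grip":-0.6}]' | head -2;  python3 -m jog '[{"dx":-0.81,"dy":-0.195,"dz":0,"ax":0,"ay":0,"az":0,"grip":-0.6},{"dx":-0.81,"dy":-0.195,"dz":0,"ax":0,"ay":0,"az":0,"grip":-0.6},{"dx":-0.81,"dy":-0.195,"dz":0,"ax":0,"ay":0,"az":0,"grip":-0.6},{"dx":-0.81,"dy":-0.195,"dz":0,"ax":0,"ay":0,"az":0,"grip":-0.6},{"dx":-0.81,"dy":-0.195,"dz":0,"ax":0,"ay":0,"az":0,"grip":-0.6}]' | head -2; python3 -m jog '[{"dx":0,"dy":0,"dz":0,"ax":0,"ay":0,"az":0,"grip":-0.6},{"dx":0,"dy":0,"dz":0,"ax":0,"ay":0,"az":0,"grip":-0.6},{"dx":0,"dy":0,"dz":0,"ax":0,"ay":0,"az":0,"grip":-0.6}]'; python3 -c "
from h import *
d=grab('wrist','w3'); plan(.479,-.057,.12)
print(proj(d,[[.4787,-.0573,.017],[.464,.0078,.017]]).round())"
```

```text
clock: 3.03
position: [0.475, 0.148, 0.1167]
clock: 3.45
position: [0.4741, -0.0599, 0.1169]
clock: 3.7
position: [0.4744, -0.058, 0.1169]
ee_rot: [-0.001, 0.622, 0.783, -0.0]
contact_force: [0.1, 1.0, -2.1]
width: 0.0277
gripper_force: 59.9
t 3.75 pos [ 0.4746 -0.0573  0.117 ] dxyz [-0.003  0.017 -0.012] axyz [-0.001 -0.001  0.004] w 0.0279 F 59.9 [ 0.1  0.4 -1.5]
[[326. 237.]
 [327. 147.]]
```

View pics/w3.png

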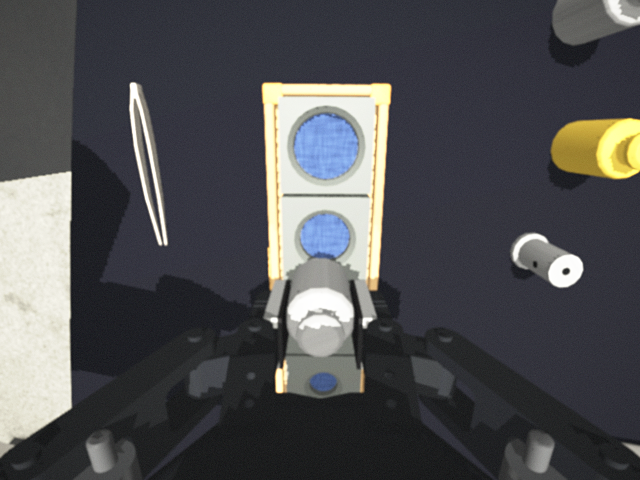

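```bash
cat >> h.py <<'E'
def wells(d,guess):
    hsv=cv2.cvtColor(d["img"],cv2.COLOR_RGB2HSV); b=((hsv[...,0]>100)&(hsv[...,0]<130)&(hsv[...,1]>90)&(hsv[...,2]>80)).astype(np.uint8)
    b=cv2.morphologyEx(b,cv2.MORPH_CLOSE,np.ones((5,5)))
    C,_=cv2.findContours(b,cv2.RETR_EXTERNAL,cv2.CHAIN_APPROX_NONE)
    for g in guess:
        u,v=proj(d,[*g,.017])[0]
        for k in C:
            if len(k)>20 and cv2.pointPolygonTest(k,(u,v),False)>0:
                e=cv2.fitEllipse(k); x,y,w,h=cv2.boundingRect(k)
                print("well",np.round(e[0],1),np.round(e[1],1),ray(d,e[0],.017)[0][:2].round(4))
def held(d,w,v,zfoot_tool):
    "foot's far edge row v, at the midline column 320: axis in tool x,  foot zfoot_tool past the TCP"
    q=slopes(d,[320,v])[0]; M=d["T_tool_cam"]; f=M[:3,:3]@[*q,1]; o=M[:3,3]; p=o+f*(zfoot_tool-o[2])/f[2]; print("held axis",(p[:2]-[SZ[w][0],0]).round(4))
W={500:(.464,.0078),200:(.4787,-.0573),100:(.4936,-.1222),50:(.5086,-.1875)}
E
python3 -c "
from h import *
d=grab('wrist'); wells(d,W.values()); held(d,200,257,.0154)"
```

```text
well [325.3 146.4] [61.7 63.4] [0.4628 0.0088]
well [324.2 236.8] [42.6 47. ] [ 0.4777 -0.0568]
well [322.2 382. ] [16.5 24.4] [ 0.5077 -0.1893]
held axis [-0.      0.0001]
```

```bash
python3 -m jog '[{"dx":0,"dy":0.015,"dz":0.05,"ax":0,"ay":0,"az":0,"grip":-0.6},{"dx":0,"dy":0.015,"dz":0.15,"ax":0,"ay":0,"az":0,"grip":-0.6},{"dx":0,"dy":0.015,"dz":0.2,"ax":0,"ay":0,"az":0,"grip":-0.6},{"dx":0,"dy":0.015,"dz":0.2,"ax":0,"ay":0,"az":0,"grip":-0.6},{"dx":0,"dy":0.015,"dz":0.2,"ax":0,"ay":0,"az":0,"grip":-0.6}]' | head -3; python3 -c "
from h import *
plan(.4782,-.0571,.033)"
```

```text
clock: 4.22
position: [0.4785, -0.0558, 0.0671]
ee_rot: [-0.001, 0.62, 0.785, -0.0]
t 4.22 pos [ 0.4785 -0.0558  0.0671] dxyz [-0.005 -0.002  0.136] axyz [-0.001 -0.001  0.005] w 0.0279 F 59.9 [ 0.5 -0.1 -2.9]
```

```bash
python3 -m jog '[{"dx":-0.003,"dy":0,"dz":0.04,"ax":0,"ay":0,"az":0,"grip":-0.6},{"dx":-0.003,"dy":0,"dz":0.075,"ax":0,"ay":0,"az":0,"grip":-0.6},{"dx":-0.003,"dy":0,"dz":0.1,"ax":0,"ay":0,"az":0,"grip":-0.6},{"dx":-0.003,"dy":0,"dz":0.125,"ax":0,"ay":0,"az":0,"grip":-0.6},{"dx":-0.003,"dy":0,"dz":0.125,"ax":0,"ay":0,"az":0,"grip":-0.6}]'; python3 -c "
from h import *
plan(.4782,-.0571,.033)"
```

```text
clock: 4.63
position: [0.4785, -0.0577, 0.0354]
ee_rot: [-0.001, 0.621, 0.784, -0.0]
contact_force: [-0.6, 0.4, -2.3]
width: 0.0277
gripper_force: 59.9
t 4.63 pos [ 0.4785 -0.0577  0.0354] dxyz [ 0.003 -0.     0.01 ] axyz [-0.001 -0.001  0.004] w 0.0277 F 59.9 [-0.6  0.4 -2.3]
```

```bash
python3 -m jog '[{"dx":0,"dy":0,"dz":0.006,"ax":0,"ay":0,"az":0,"grip":-0.6},{"dx":0,"dy":0,"dz":0.01,"ax":0,"ay":0,"az":0,"grip":-0.6},{"dx":0,"dy":0,"dz":0.01,"ax":0,"ay":0,"az":0,"grip":-0.6}]'; python3 -m jog '[{"dx":0,"dy":0,"dz":0,"ax":0,"ay":0,"az":0,"grip":0.2},{"dx":0,"dy":0,"dz":0,"ax":0,"ay":0,"az":0,"grip":0.2},{"dx":0,"dy":0,"dz":-0.1,"ax":0,"ay":0,"az":0,"grip":0.2},{"dx":0,"dy":0,"dz":-0.26,"ax":0,"ay":0,"az":0,"grip":0.2},{"dx":0,"dy":0,"dz":-0.42,"ax":0,"ay":0,"az":0,"grip":0.2}]'; python3 -c "
from h import *
d=grab('wrist','w4'); plan(.443,.198,.14)"
```

```text
clock: 4.88
position: [0.4794, -0.0582, 0.0339]
ee_rot: [0.0, 0.621, 0.784, 0.0]
contact_force: [-0.4, -0.1, -1.8]
width: 0.0278
gripper_force: 59.9
clock: 5.3
position: [0.4782, -0.0579, 0.1395]
ee_rot: [-0.001, 0.621, 0.784, -0.001]
contact_force: [1.2, -0.3, -1.0]
width: 0.0514
gripper_force: 0.0
t 5.35 pos [ 0.4839 -0.0593  0.1478] dxyz [1.039 0.076 0.025] axyz [0.008 0.004 0.004] w 0.0516 F 0.0 [ 3.1 -0.6  4.6]
```

View pics/w4.png

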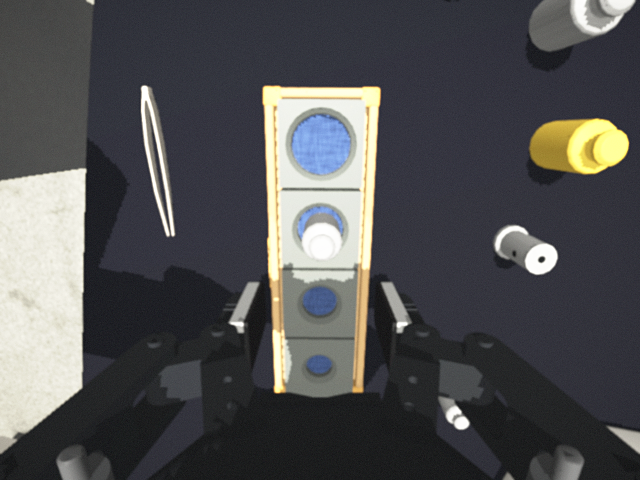

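```bash
python3 -m jog '[{"dx":0.8,"dy":0.06,"dz":0.02,"ax":0,"ay":0,"az":0,"grip":-0.1},{"dx":0.8,"dy":0.06,"dz":0.02,"ax":0,"ay":0,"az":0,"grip":-0.1},{"dx":0.8,"dy":0.06,"dz":0.02,"ax":0,"ay":0,"az":0,"grip":-0.1},{"dx":0.8,"dy":0.06,"dz":0.02,"ax":0,"ay":0,"az":0,"grip":-0.1},{"dx":0.8,"dy":0.06,"dz":0.02,"ax":0,"ay":0,"az":0,"grip":-0.1}]' | head -2;  python3 -m jog '[{"dx":0.24,"dy":0.015,"dz":0.06,"ax":0,"ay":0,"az":0,"grip":-0.1},{"dx":0.24,"dy":0.015,"dz":0.06,"ax":0,"ay":0,"az":0,"grip":-0.1},{"dx":0.24,"dy":0.015,"dz":0.06,"ax":0,"ay":0,"az":0,"grip":-0.1},{"dx":0.24,"dy":0.015,"dz":0.06,"ax":0,"ay":0,"az":0,"grip":-0.1},{"dx":0.24,"dy":0.015,"dz":0.06,"ax":0,"ay":0,"az":0,"grip":-0.1}]' | head -2; python3 -c "
from h import *
d=grab('wrist','w5'); p=meas(d,50,(.443,.198)); plan(p[0],p[1],.06)"
```

```text
clock: 5.77
position: [0.4475, 0.1424, 0.1344]
clock: 6.18
position: [0.4383, 0.1989, 0.1192]
50 box [313 220  24  32 619] foot [0.4421 0.1996] sh [0.4421 0.1985] wid 0.018 -> [0.4421 0.199 ]
t 6.23 pos [0.4385 0.1985 0.1192] dxyz [-0.001  0.014  0.237] axyz [0.001 0.    0.003] w 0.0387 F 0.0 [0.8 0.2 0.1]
```

```bash
python3 -m jog '[{"dx":0,"dy":0.014,"dz":0.1,"ax":0,"ay":0,"az":0,"grip":-0.1},{"dx":0,"dy":0.014,"dz":0.24,"ax":0,"ay":0,"az":0,"grip":-0.1},{"dx":0,"dy":0.014,"dz":0.24,"ax":0,"ay":0,"az":0,"grip":-0.1},{"dx":0,"dy":0.014,"dz":0.24,"ax":0,"ay":0,"az":0,"grip":-0.1}]' | head -2; python3 -c "
from h import *
d=grab('wrist'); p=meas(d,50,(.443,.198)); plan(p[0],p[1],.013)"
```

```text
clock: 6.57
position: [0.4403, 0.1986, 0.0581]
50 box [ 308  243   31   44 1086] foot [0.442  0.1992] sh [0.4421 0.1983] wid 0.0177 -> [0.4421 0.1988]
t 6.62 pos [0.4418 0.1992 0.0593] dxyz [-0.002  0.001  0.185] axyz [-0.     0.     0.003] w 0.0383 F 0.0 [ 1.2  0.3 -0.1]
```

```bash
python3 -m jog '[{"dx":0,"dy":0,"dz":0.12,"ax":0,"ay":0,"az":0,"grip":-0.1},{"dx":0,"dy":0,"dz":0.185,"ax":0,"ay":0,"az":0,"grip":-0.1},{"dx":0,"dy":0,"dz":0.185,"ax":0,"ay":0,"az":0,"grip":-0.1},{"dx":0,"dy":0,"dz":0.185,"ax":0,"ay":0,"az":0,"grip":-0.8},{"dx":0,"dy":0,"dz":0.185,"ax":0,"ay":0,"az":0,"grip":-0.8}]' 40 | head -2; python3 -m jog '[{"dx":0,"dy":0,"dz":0,"ax":0,"ay":0,"az":0,"grip":-0.8},{"dx":0,"dy":0,"dz":0,"ax":0,"ay":0,"az":0,"grip":-0.8},{"dx":0,"dy":0,"dz":0,"ax":0,"ay":0,"az":0,"grip":-0.8}]'; python3 -m jog '[{"dx":0,"dy":0,"dz":-0.1,"ax":0,"ay":0,"az":0,"grip":-0.8},{"dx":0,"dy":0,"dz":-0.25,"ax":0,"ay":0,"az":0,"grip":-0.8},{"dx":0,"dy":0,"dz":-0.42,"ax":0,"ay":0,"az":0,"grip":-0.8},{"dx":0,"dy":0,"dz":-0.42,"ax":0,"ay":0,"az":0,"grip":-0.8}]';python3 -c "
from h import *
d=grab('wrist','w6'); plan(.508,-.188,.12)"
```

```text
clock: 7.03
position: [0.443, 0.2004, 0.0144]
clock: 7.28
position: [0.443, 0.2004, 0.0142]
ee_rot: [0.001, 0.621, 0.784, 0.002]
contact_force: [1.2, -0.0, 7.8]
width: 0.0151
gripper_force: 39.5
clock: 7.62
position: [0.4464, 0.2018, 0.1249]
ee_rot: [0.004, 0.621, 0.784, 0.006]
contact_force: [1.0, -0.4, 0.2]
width: 0.0148
gripper_force: 39.3
t 7.67 pos [0.4449 0.2013 0.1223] dxyz [-1.574 -0.111  0.007] axyz [ 0.007 -0.001  0.004] w 0.0145 F 39.3 [ 0.3 -0.9 -0.2]
```

View pics/w6.png

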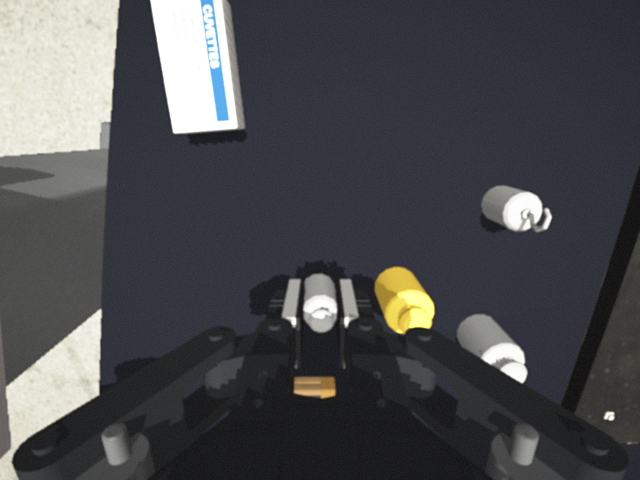

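```bash
python3 -m jog '[{"dx":-0.8,"dy":-0.05,"dz":0,"ax":0,"ay":0,"az":0,"grip":-0.8},{"dx":-0.8,"dy":-0.05,"dz":0,"ax":0,"ay":0,"az":0,"grip":-0.8},{"dx":-0.8,"dy":-0.05,"dz":0,"ax":0,"ay":0,"az":0,"grip":-0.8},{"dx":-0.8,"dy":-0.05,"dz":0,"ax":0,"ay":0,"az":0,"grip":-0.8},{"dx":-0.8,"dy":-0.05,"dz":0,"ax":0,"ay":0,"az":0,"grip":-0.8}]' | head -2;  python3 -m jog '[{"dx":-0.77,"dy":-0.05,"dz":0,"ax":0,"ay":0,"az":0,"grip":-0.8},{"dx":-0.77,"dy":-0.05,"dz":0,"ax":0,"ay":0,"az":0,"grip":-0.8},{"dx":-0.77,"dy":-0.05,"dz":0,"ax":0,"ay":0,"az":0,"grip":-0.8},{"dx":-0.77,"dy":-0.05,"dz":0,"ax":0,"ay":0,"az":0,"grip":-0.8},{"dx":-0.77,"dy":-0.05,"dz":0,"ax":0,"ay":0,"az":0,"grip":-0.8}]' | head -2; python3 -m jog '[{"dx":0,"dy":0,"dz":0,"ax":0,"ay":0,"az":0,"grip":-0.8},{"dx":0,"dy":0,"dz":0,"ax":0,"ay":0,"az":0,"grip":-0.8},{"dx":0,"dy":0,"dz":0,"ax":0,"ay":0,"az":0,"grip":-0.8}]' | head -2; python3 -c "
from h import *
d=grab('wrist','w7'); wells(d,W.values()); held(d,50,273.5,.0142); plan(.508,-.1885,.06)"
```

```text
clock: 8.08
position: [0.4744, 0.0003, 0.1169]
clock: 8.5
position: [0.507, -0.1916, 0.1167]
clock: 8.75
position: [0.5057, -0.1867, 0.1165]
well [322.7 147. ] [40.5 41.3] [ 0.4922 -0.1213]
well [321.9 237.7] [27.1 29.7] [ 0.5072 -0.1872]
held axis [-0.0021  0.0001]
t 8.8 pos [ 0.5058 -0.1863  0.1168] dxyz [-0.011  0.007  0.227] axyz [-0.001 -0.001  0.004] w 0.0149 F 39.3 [ 0.1  0.9 -0.7]
```

```bash
python3 -m jog '[{"dx":0,"dy":0.008,"dz":0.08,"ax":0,"ay":0,"az":0,"grip":-0.8},{"dx":0,"dy":0.008,"dz":0.16,"ax":0,"ay":0,"az":0,"grip":-0.8},{"dx":0,"dy":0.008,"dz":0.227,"ax":0,"ay":0,"az":0,"grip":-0.8},{"dx":0,"dy":0.008,"dz":0.227,"ax":0,"ay":0,"az":0,"grip":-0.8},{"dx":0,"dy":0.008,"dz":0.227,"ax":0,"ay":0,"az":0,"grip":-0.8}]' | head -3; python3 -c "
from h import *
plan(.5076,-.1856,.032)"
```

```text
clock: 9.22
position: [0.5079, -0.1854, 0.0602]
ee_rot: [-0.001, 0.62, 0.784, -0.0]
t 9.22 pos [ 0.5079 -0.1854  0.0602] dxyz [-0.001 -0.001  0.113] axyz [-0.001 -0.001  0.005] w 0.015 F 39.3 [-0.  -0.7 -0.2]
```

```bash
python3 -m jog '[{"dx":0,"dy":0,"dz":0.03,"ax":0,"ay":0,"az":0,"grip":-0.8},{"dx":0,"dy":0,"dz":0.06,"ax":0,"ay":0,"az":0,"grip":-0.8},{"dx":0,"dy":0,"dz":0.09,"ax":0,"ay":0,"az":0,"grip":-0.8},{"dx":0,"dy":0,"dz":0.11,"ax":0,"ay":0,"az":0,"grip":-0.8},{"dx":0,"dy":0,"dz":0.11,"ax":0,"ay":0,"az":0,"grip":-0.8}]'; python3 -c "
from h import *
plan(.5076,-.1856,.032)"
```

```text
clock: 9.63
position: [0.508, -0.1868, 0.0321]
ee_rot: [-0.001, 0.621, 0.784, -0.0]
contact_force: [-0.1, 0.3, -0.6]
width: 0.015
gripper_force: 39.3
t 9.63 pos [ 0.508  -0.1868  0.0321] dxyz [ 0.005 -0.     0.001] axyz [-0.001 -0.001  0.004] w 0.015 F 39.3 [-0.1  0.3 -0.6]
```

```bash
python3 -m jog '[{"dx":0.003,"dy":0,"dz":0.002,"ax":0,"ay":0,"az":0,"grip":-0.8},{"dx":0.003,"dy":0,"dz":0.002,"ax":0,"ay":0,"az":0,"grip":-0.8}]' | head -2; python3 -m jog '[{"dx":0,"dy":0,"dz":0,"ax":0,"ay":0,"az":0,"grip":0},{"dx":0,"dy":0,"dz":0,"ax":0,"ay":0,"az":0,"grip":0},{"dx":0,"dy":0,"dz":-0.1,"ax":0,"ay":0,"az":0,"grip":0},{"dx":0,"dy":0,"dz":-0.26,"ax":0,"ay":0,"az":0,"grip":0},{"dx":0,"dy":0,"dz":-0.42,"ax":0,"ay":0,"az":0,"grip":0}]'; python3 -c "
from h import *
d=grab('wrist','w8'); plan(.648,-.203,.12)"
```

```text
clock: 9.8
position: [0.5087, -0.1865, 0.0328]
clock: 10.22
position: [0.5076, -0.186, 0.1381]
ee_rot: [-0.002, 0.621, 0.784, -0.0]
contact_force: [1.2, -0.6, -0.2]
width: 0.0427
gripper_force: 0.0
t 10.27 pos [ 0.5129 -0.1886  0.1472] dxyz [-0.179  0.512  0.116] axyz [0.007 0.006 0.004] w 0.0426 F 0.0 [ 2.7 -1.8  4.9]
```

View pics/w8.png

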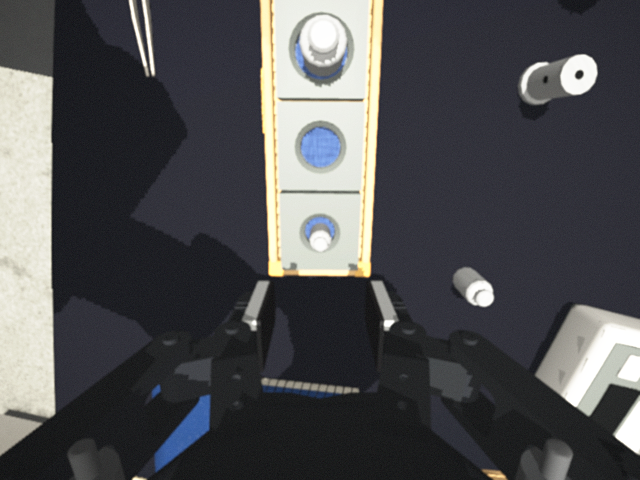

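```bash
python3 -m jog '[{"dx":-0.18,"dy":0.51,"dz":0.08,"ax":0,"ay":0,"az":0,"grip":0},{"dx":-0.18,"dy":0.51,"dz":0.08,"ax":0,"ay":0,"az":0,"grip":0},{"dx":-0.18,"dy":0.51,"dz":0.08,"ax":0,"ay":0,"az":0,"grip":0},{"dx":-0.18,"dy":0.51,"dz":0.08,"ax":0,"ay":0,"az":0,"grip":0},{"dx":-0.18,"dy":0.51,"dz":0.08,"ax":0,"ay":0,"az":0,"grip":0}]' | head -2; python3 -m jog '[{"dx":0,"dy":0,"dz":0,"ax":0,"ay":0,"az":0,"grip":0},{"dx":0,"dy":0,"dz":0,"ax":0,"ay":0,"az":0,"grip":0}]' | head -2; python3 -c "
from h import *
d=grab('wrist','w9'); p=meas(d,100,(.648,-.203)); plan(p[0],p[1],.06)"
```

```text
clock: 10.68
position: [0.6464, -0.2016, 0.1165]
clock: 10.85
position: [0.6418, -0.2008, 0.1176]
100 box [ 313  224   32   42 1040] foot [ 0.6498 -0.2051] sh [ 0.6494 -0.2058] wid 0.0235 -> [ 0.6496 -0.2054]
t 10.9 pos [ 0.6417 -0.2009  0.118 ] dxyz [-0.025  0.027  0.232] axyz [-0.001 -0.     0.003] w 0.0426 F 0.0 [-0.5 -0.5  0.6]
```

```bash
python3 -m jog '[{"dx":-0.025,"dy":0.027,"dz":0.08,"ax":0,"ay":0,"az":0,"grip":0},{"dx":-0.025,"dy":0.027,"dz":0.232,"ax":0,"ay":0,"az":0,"grip":0},{"dx":-0.025,"dy":0.027,"dz":0.232,"ax":0,"ay":0,"az":0,"grip":0},{"dx":-0.025,"dy":0.027,"dz":0.232,"ax":0,"ay":0,"az":0,"grip":0},{"dx":-0.025,"dy":0.027,"dz":0.232,"ax":0,"ay":0,"az":0,"grip":0}]' | head -2; python3 -c "
from h import *
d=grab('wrist'); p=meas(d,100,(.6496,-.2054)); plan(p[0],p[1],.013)"
```

```text
clock: 11.32
position: [0.6509, -0.2059, 0.0613]
100 box [ 297  237   42   55 1828] foot [ 0.6494 -0.206 ] sh [ 0.6496 -0.206 ] wid 0.0237 -> [ 0.6495 -0.206 ]
t 11.37 pos [ 0.6517 -0.2061  0.062 ] dxyz [ 0.003 -0.009  0.196] axyz [0.002 0.001 0.003] w 0.0426 F 0.0 [-0.1 -1.1 -0.2]
```

```bash
python3 -m jog '[{"dx":0.002,"dy":-0.009,"dz":0.12,"ax":0,"ay":0,"az":0,"grip":0},{"dx":0.002,"dy":-0.009,"dz":0.195,"ax":0,"ay":0,"az":0,"grip":0},{"dx":0.002,"dy":-0.009,"dz":0.195,"ax":0,"ay":0,"az":0,"grip":0},{"dx":0.002,"dy":-0.009,"dz":0.195,"ax":0,"ay":0,"az":0,"grip":-0.8},{"dx":0.002,"dy":-0.009,"dz":0.195,"ax":0,"ay":0,"az":0,"grip":-0.8}]' 50 | head -2; python3 -m jog '[{"dx":0,"dy":0,"dz":0,"ax":0,"ay":0,"az":0,"grip":-0.8},{"dx":0,"dy":0,"dz":0,"ax":0,"ay":0,"az":0,"grip":-0.8},{"dx":0,"dy":0,"dz":0,"ax":0,"ay":0,"az":0,"grip":-0.8}]'; python3 -m jog '[{"dx":0,"dy":0,"dz":-0.1,"ax":0,"ay":0,"az":0,"grip":-0.8},{"dx":0,"dy":0,"dz":-0.25,"ax":0,"ay":0,"az":0,"grip":-0.8},{"dx":0,"dy":0,"dz":-0.42,"ax":0,"ay":0,"az":0,"grip":-0.8},{"dx":0,"dy":0,"dz":-0.42,"ax":0,"ay":0,"az":0,"grip":-0.8}]';python3 -c "
from h import *
plan(.493,-.122,.12)"
```

```text
clock: 11.78
position: [0.6501, -0.2063, 0.0135]
clock: 12.03
position: [0.6503, -0.2064, 0.0133]
ee_rot: [0.002, 0.621, 0.784, 0.001]
contact_force: [-0.4, -0.1, 6.8]
width: 0.0209
gripper_force: 49.6
clock: 12.37
position: [0.6538, -0.2077, 0.1255]
ee_rot: [0.008, 0.621, 0.784, 0.002]
contact_force: [1.5, -1.7, 0.4]
width: 0.0208
gripper_force: 49.3
t 12.37 pos [ 0.6538 -0.2077  0.1255] dxyz [ 0.481 -0.548  0.01 ] axyz [0.009 0.006 0.004] w 0.0208 F 49.3 [ 1.5 -1.7  0.4]
```

```bash
python3 -m jog '[{"dx":0.48,"dy":-0.54,"dz":0,"ax":0,"ay":0,"az":0,"grip":-0.8},{"dx":0.48,"dy":-0.54,"dz":0,"ax":0,"ay":0,"az":0,"grip":-0.8},{"dx":0.48,"dy":-0.54,"dz":0,"ax":0,"ay":0,"az":0,"grip":-0.8},{"dx":0.48,"dy":-0.54,"dz":0,"ax":0,"ay":0,"az":0,"grip":-0.8},{"dx":0.48,"dy":-0.54,"dz":0,"ax":0,"ay":0,"az":0,"grip":-0.8}]' | head -2; python3 -m jog '[{"dx":0,"dy":0,"dz":0,"ax":0,"ay":0,"az":0,"grip":-0.8},{"dx":0,"dy":0,"dz":0,"ax":0,"ay":0,"az":0,"grip":-0.8},{"dx":0,"dy":0,"dz":0,"ax":0,"ay":0,"az":0,"grip":-0.8},{"dx":0,"dy":0,"dz":0,"ax":0,"ay":0,"az":0,"grip":-0.8}]' | head -2; python3 -c "
from h import *
d=grab('wrist','w10'); wells(d,W.values()); plan(.493,-.122,.06)"
```

```text
clock: 12.78
position: [0.4825, -0.116, 0.1154]
clock: 13.12
position: [0.4918, -0.1207, 0.1164]
well [321.8  42.4] [66.8 73.2] [0.4626 0.0094]
well [320.1 238.4] [35.  37.7] [ 0.4925 -0.1223]
t 13.17 pos [ 0.4915 -0.1207  0.1162] dxyz [-0.006  0.004  0.225] axyz [0.001 0.001 0.003] w 0.0207 F 49.4 [-1.4 -0.1 -1. ]
```

View pics/w10.png

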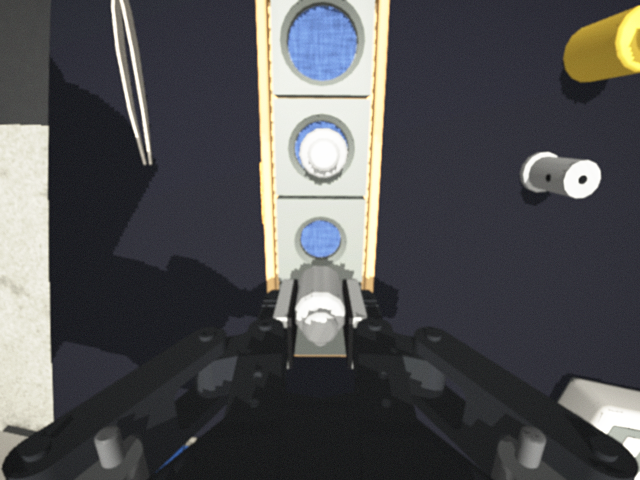

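```bash
python3 -m jog '[{"dx":-0.005,"dy":0.005,"dz":0.08,"ax":0,"ay":0,"az":0,"grip":-0.8},{"dx":-0.005,"dy":0.005,"dz":0.16,"ax":0,"ay":0,"az":0,"grip":-0.8},{"dx":-0.005,"dy":0.005,"dz":0.22,"ax":0,"ay":0,"az":0,"grip":-0.8},{"dx":-0.005,"dy":0.005,"dz":0.22,"ax":0,"ay":0,"az":0,"grip":-0.8},{"dx":-0.005,"dy":0.005,"dz":0.22,"ax":0,"ay":0,"az":0,"grip":-0.8}]' | head -3; python3 -c "
from h import *
plan(.493,-.122,.0315)"
```

```text
clock: 13.58
position: [0.4916, -0.121, 0.0602]
ee_rot: [-0.001, 0.621, 0.784, -0.0]
t 13.58 pos [ 0.4916 -0.121   0.0602] dxyz [-0.005  0.005  0.115] axyz [-0.001 -0.001  0.003] w 0.0209 F 49.4 [ 0.4  0.3 -0.9]
```

```bash
python3 -m jog '[{"dx":-0.003,"dy":0.004,"dz":0.03,"ax":0,"ay":0,"az":0,"grip":-0.8},{"dx":-0.003,"dy":0.004,"dz":0.06,"ax":0,"ay":0,"az":0,"grip":-0.8},{"dx":-0.003,"dy":0.004,"dz":0.09,"ax":0,"ay":0,"az":0,"grip":-0.8},{"dx":-0.003,"dy":0.004,"dz":0.11,"ax":0,"ay":0,"az":0,"grip":-0.8},{"dx":-0.003,"dy":0.004,"dz":0.11,"ax":0,"ay":0,"az":0,"grip":-0.8}]'; python3 -c "
from h import *
plan(.493,-.122,.0315)"
```

```text
clock: 14.0
position: [0.4916, -0.1209, 0.0324]
ee_rot: [-0.001, 0.621, 0.784, -0.0]
contact_force: [0.0, 0.8, -1.0]
width: 0.0211
gripper_force: 49.4
t 14.0 pos [ 0.4916 -0.1209  0.0324] dxyz [-0.006  0.004  0.004] axyz [-0.001 -0.001  0.004] w 0.0211 F 49.4 [ 0.   0.8 -1. ]
```

```bash
python3 -m jog '[{"dx":-0.003,"dy":0.004,"dz":0.004,"ax":0,"ay":0,"az":0,"grip":-0.8},{"dx":-0.003,"dy":0.004,"dz":0.004,"ax":0,"ay":0,"az":0,"grip":-0.8},{"dx":-0.003,"dy":0.004,"dz":0.004,"ax":0,"ay":0,"az":0,"grip":-0.8}]' | head -2; python3 -m jog '[{"dx":0,"dy":0,"dz":0,"ax":0,"ay":0,"az":0,"grip":0},{"dx":0,"dy":0,"dz":0,"ax":0,"ay":0,"az":0,"grip":0},{"dx":0,"dy":0,"dz":-0.1,"ax":0,"ay":0,"az":0,"grip":0},{"dx":0,"dy":0,"dz":-0.26,"ax":0,"ay":0,"az":0,"grip":0},{"dx":0,"dy":0,"dz":-0.42,"ax":0,"ay":0,"az":0,"grip":0}]'; python3 -c "
from h import *
d=grab('wrist','w11'); plan(.617,.138,.15)"
```

```text
clock: 14.25
position: [0.494, -0.1218, 0.0328]
clock: 14.67
position: [0.4925, -0.1213, 0.138]
ee_rot: [-0.002, 0.621, 0.784, -0.0]
contact_force: [1.5, -0.1, 0.5]
width: 0.0425
gripper_force: 0.0
t 14.72 pos [ 0.4981 -0.1234  0.1466] dxyz [ 0.909  0.703 -0.013] axyz [0.007 0.005 0.004] w 0.0428 F 0.0 [ 3.1 -1.   4.2]
```

View pics/w11.png

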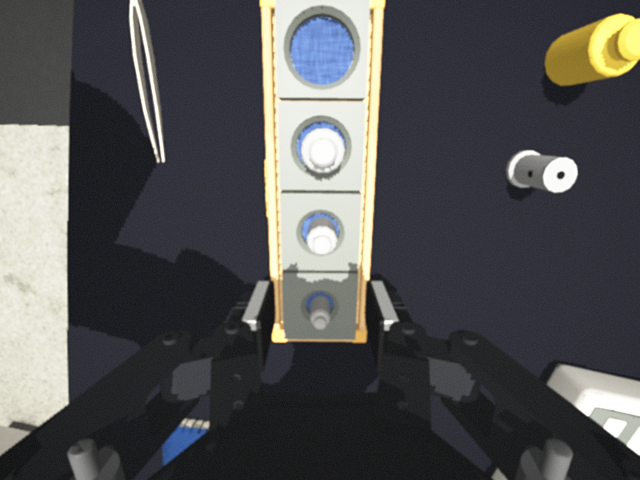

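```bash
python3 -m jog '[{"dx":0.6,"dy":0.46,"dz":-0.03,"ax":0,"ay":0,"az":0,"grip":0.35},{"dx":0.6,"dy":0.46,"dz":-0.03,"ax":0,"ay":0,"az":0,"grip":0.35},{"dx":0.6,"dy":0.46,"dz":-0.03,"ax":0,"ay":0,"az":0,"grip":0.35},{"dx":0.6,"dy":0.46,"dz":-0.03,"ax":0,"ay":0,"az":0,"grip":0.35},{"dx":0.6,"dy":0.46,"dz":-0.03,"ax":0,"ay":0,"az":0,"grip":0.35}]' | head -2; python3 -m jog '[{"dx":0.3,"dy":0.24,"dz":0,"ax":0,"ay":0,"az":0,"grip":0.35},{"dx":0.3,"dy":0.24,"dz":0,"ax":0,"ay":0,"az":0,"grip":0.35},{"dx":0.3,"dy":0.24,"dz":0,"ax":0,"ay":0,"az":0,"grip":0.35},{"dx":0.3,"dy":0.24,"dz":0,"ax":0,"ay":0,"az":0,"grip":0.35},{"dx":0.3,"dy":0.24,"dz":0,"ax":0,"ay":0,"az":0,"grip":0.35}]' | head -2; python3 -c "
from h import *
d=grab('wrist','w12'); p=meas(d,500,(.617,.138)); plan(p[0],p[1],.09)"
```

```text
clock: 15.13
position: [0.5731, 0.0545, 0.1457]
clock: 15.55
position: [0.6121, 0.1376, 0.1447]
500 box [260 307  27  18 331] foot [0.5916 0.0252] sh [0.5874 0.0736] wid 0.0223 -> [0.5895 0.0494]
t 15.6 pos [0.6118 0.1366 0.1448] dxyz [-0.319 -0.166  0.219] axyz [-0.001  0.     0.004] w 0.0579 F 0.0 [-0.  -0.5  0.1]
```

View pics/w12.png

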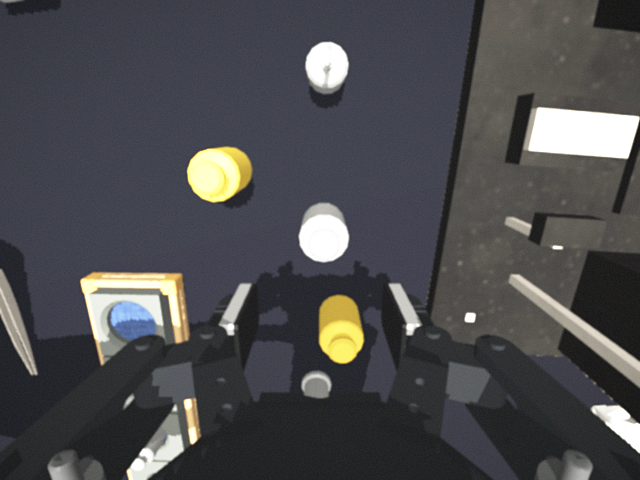

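```bash
python3 -c "
from h import *
d=grab('wrist'); print(proj(d,[.617,.138,.024]))
hsv=cv2.cvtColor(d['img'],cv2.COLOR_RGB2HSV)
for th,sm in((75,70),(75,40),(90,40),(110,40)):
    m=((hsv[...,2]>th)&(hsv[...,1]<sm)).astype(np.uint8); n,l,st,c=cv2.connectedComponentsWithStats(m); k=l[233,324]; print(th,sm,k,st[k],c[k])
"
```

```text
[[326.60056349 228.62690174]]
75 70 25 [    0     0   469   337 89471] [257.18375787 167.14971331]
75 40 5255 [ 298  200   54   63 2579] [324.12795657 231.53780535]
90 40 302 [ 299  201   52   61 2485] [324.14366197 231.71267606]
110 40 12 [ 299  202   52   60 2396] [324.09265442 231.93823038]
```

Bench brightness was over the threshold here; use a tighter mask (90, 40).

```bash
sed -i 's/th=75/th=90/; s/<70)).astype/<40)).astype/' h.py; python3 -c "
from h import *
d=grab('wrist'); p=meas(d,500,(.617,.138)); plan(p[0],p[1],.085)"
```

```text
500 box [ 299  200   52   62 2492] foot [0.6152 0.1379] sh [0.6152 0.1363] wid 0.0397 -> [0.6152 0.1371]
t 15.7 pos [0.6118 0.1359 0.145 ] dxyz [0.002 0.015 0.24 ] axyz [-0.001  0.     0.003] w 0.0571 F 0.0 [ 0.4  0.  -0.3]
```

```bash
python3 -m jog '[{"dx":0.002,"dy":0.015,"dz":0.08,"ax":0,"ay":0,"az":0,"grip":0.35},{"dx":0.002,"dy":0.015,"dz":0.24,"ax":0,"ay":0,"az":0,"grip":0.35},{"dx":0.002,"dy":0.015,"dz":0.24,"ax":0,"ay":0,"az":0,"grip":0.35},{"dx":0.002,"dy":0.015,"dz":0.24,"ax":0,"ay":0,"az":0,"grip":0.35},{"dx":0.002,"dy":0.015,"dz":0.24,"ax":0,"ay":0,"az":0,"grip":0.35}]' | head -2; python3 -c "
from h import *
d=grab('wrist'); p=meas(d,500,(.6152,.1371)); plan(p[0],p[1],.017)"
```

```text
clock: 16.12
position: [0.6166, 0.1378, 0.0863]
500 box [ 284  217   67   81 4112] foot [0.6147 0.1373] sh [0.6152 0.1365] wid 0.0398 -> [0.6149 0.1369]
t 16.17 pos [0.6173 0.1381 0.087 ] dxyz [-0.003 -0.011  0.28 ] axyz [0.002 0.    0.003] w 0.0577 F 0.0 [0.2 0.3 0.4]
```

```bash
python3 -m jog '[{"dx":-0.003,"dy":-0.01,"dz":0.08,"ax":0,"ay":0,"az":0,"grip":0.35},{"dx":-0.003,"dy":-0.01,"dz":0.2,"ax":0,"ay":0,"az":0,"grip":0.35},{"dx":-0.003,"dy":-0.01,"dz":0.28,"ax":0,"ay":0,"az":0,"grip":0.35},{"dx":-0.003,"dy":-0.01,"dz":0.28,"ax":0,"ay":0,"az":0,"grip":0.35},{"dx":-0.003,"dy":-0.01,"dz":0.28,"ax":0,"ay":0,"az":0,"grip":0.35}]' 80 | head -2; python3 -m jog '[{"dx":0,"dy":0,"dz":0,"ax":0,"ay":0,"az":0,"grip":-0.4},{"dx":0,"dy":0,"dz":0,"ax":0,"ay":0,"az":0,"grip":-0.4},{"dx":0,"dy":0,"dz":0,"ax":0,"ay":0,"az":0,"grip":-0.4},{"dx":0,"dy":0,"dz":0,"ax":0,"ay":0,"az":0,"grip":-0.4},{"dx":0,"dy":0,"dz":0,"ax":0,"ay":0,"az":0,"grip":-0.4}]'; python3 -m jog '[{"dx":0,"dy":0,"dz":-0.08,"ax":0,"ay":0,"az":0,"grip":-0.4},{"dx":0,"dy":0,"dz":-0.2,"ax":0,"ay":0,"az":0,"grip":-0.4},{"dx":0,"dy":0,"dz":-0.35,"ax":0,"ay":0,"az":0,"grip":-0.4},{"dx":0,"dy":0,"dz":-0.46,"ax":0,"ay":0,"az":0,"grip":-0.4},{"dx":0,"dy":0,"dz":-0.46,"ax":0,"ay":0,"az":0,"grip":-0.4}]';python3 -c "
from h import *
plan(.4635,.0083,.125)"
```

```text
clock: 16.58
position: [0.6143, 0.1373, 0.016]
clock: 17.0
position: [0.6155, 0.1375, 0.018]
ee_rot: [0.002, 0.621, 0.784, 0.002]
contact_force: [-0.7, -0.4, 5.8]
width: 0.0356
gripper_force: 80.8
clock: 17.42
position: [0.6183, 0.138, 0.1376]
ee_rot: [0.005, 0.621, 0.784, 0.005]
contact_force: [2.2, -0.0, -3.5]
width: 0.0356
gripper_force: 81.6
t 17.42 pos [0.6183 0.138  0.1376] dxyz [-0.363 -0.722  0.041] axyz [0.009 0.001 0.004] w 0.0356 F 81.6 [ 2.2 -0.  -3.5]
```

```bash
python3 -m jog '[{"dx":-0.36,"dy":-0.72,"dz":0.03,"ax":0,"ay":0,"az":0,"grip":-0.4},{"dx":-0.36,"dy":-0.72,"dz":0.03,"ax":0,"ay":0,"az":0,"grip":-0.4},{"dx":-0.36,"dy":-0.72,"dz":0.03,"ax":0,"ay":0,"az":0,"grip":-0.4},{"dx":-0.36,"dy":-0.72,"dz":0.03,"ax":0,"ay":0,"az":0,"grip":-0.4},{"dx":-0.36,"dy":-0.72,"dz":0.03,"ax":0,"ay":0,"az":0,"grip":-0.4}]' | head -2; python3 -m jog '[{"dx":0,"dy":0,"dz":0,"ax":0,"ay":0,"az":0,"grip":-0.4},{"dx":0,"dy":0,"dz":0,"ax":0,"ay":0,"az":0,"grip":-0.4},{"dx":0,"dy":0,"dz":0,"ax":0,"ay":0,"az":0,"grip":-0.4},{"dx":0,"dy":0,"dz":0,"ax":0,"ay":0,"az":0,"grip":-0.4}]' | head -2; python3 -c "
from h import *
d=grab('wrist','w13'); wells(d,W.values()); plan(.4635,.0083,.07)"
```

```text
clock: 17.83
position: [0.455, 0.0077, 0.1211]
clock: 18.17
position: [0.4602, 0.0089, 0.1225]
well [323.  232.7] [44.4 58.7] [0.4624 0.0107]
t 18.22 pos [0.4603 0.009  0.1225] dxyz [-0.006  0.012  0.21 ] axyz [0.001 0.    0.004] w 0.0359 F 82.2 [-0.1  0.5 -5.5]
```

View pics/w13.png

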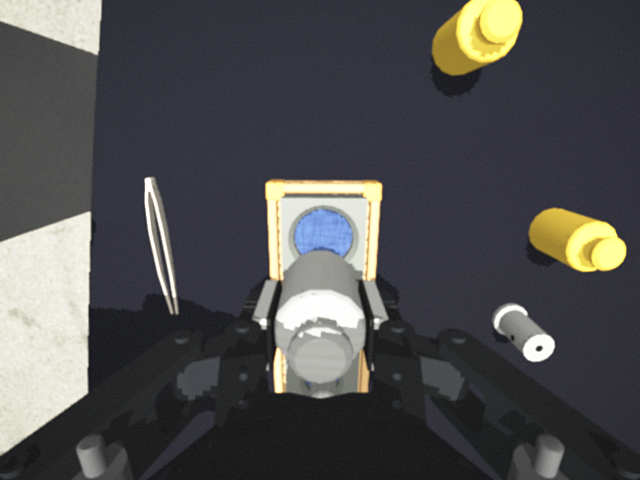

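```bash
python3 -m jog '[{"dx":-0.004,"dy":0.012,"dz":0.08,"ax":0,"ay":0,"az":0,"grip":-0.4},{"dx":-0.004,"dy":0.012,"dz":0.16,"ax":0,"ay":0,"az":0,"grip":-0.4},{"dx":-0.004,"dy":0.012,"dz":0.22,"ax":0,"ay":0,"az":0,"grip":-0.4},{"dx":-0.004,"dy":0.012,"dz":0.22,"ax":0,"ay":0,"az":0,"grip":-0.4},{"dx":-0.004,"dy":0.012,"dz":0.22,"ax":0,"ay":0,"az":0,"grip":-0.4}]' | head -3; python3 -c "
from h import *
plan(.4632,.0085,.036)"
```

```text
clock: 18.63
position: [0.4624, 0.0089, 0.0669]
ee_rot: [-0.001, 0.621, 0.784, -0.0]
t 18.63 pos [0.4624 0.0089 0.0669] dxyz [-0.002  0.003  0.123] axyz [-0.001 -0.001  0.004] w 0.0357 F 82.1 [-0.7  0.4 -4.5]
```

```bash
python3 -m jog '[{"dx":-0.001,"dy":0.001,"dz":0.03,"ax":0,"ay":0,"az":0,"grip":-0.4},{"dx":-0.001,"dy":0.001,"dz":0.06,"ax":0,"ay":0,"az":0,"grip":-0.4},{"dx":-0.001,"dy":0.001,"dz":0.09,"ax":0,"ay":0,"az":0,"grip":-0.4},{"dx":-0.001,"dy":0.001,"dz":0.115,"ax":0,"ay":0,"az":0,"grip":-0.4},{"dx":-0.001,"dy":0.001,"dz":0.115,"ax":0,"ay":0,"az":0,"grip":-0.4}]'; python3 -c "
from h import *
plan(.4632,.0085,.036)"
```

```text
clock: 19.05
position: [0.4615, 0.0083, 0.0376]
ee_rot: [-0.001, 0.621, 0.784, -0.001]
contact_force: [-1.5, 0.5, -5.2]
width: 0.0359
gripper_force: 82.3
t 19.05 pos [0.4615 0.0083 0.0376] dxyz [-0.001  0.007  0.006] axyz [-0.002 -0.001  0.004] w 0.0359 F 82.3 [-1.5  0.5 -5.2]
```

```bash
python3 -m jog '[{"dx":0,"dy":0.004,"dz":0.006,"ax":0,"ay":0,"az":0,"grip":-0.4},{"dx":0,"dy":0.004,"dz":0.006,"ax":0,"ay":0,"az":0,"grip":-0.4},{"dx":0,"dy":0.004,"dz":0.006,"ax":0,"ay":0,"az":0,"grip":-0.4}]'; python3 -m jog '[{"dx":0,"dy":0,"dz":0,"ax":0,"ay":0,"az":0,"grip":0.35},{"dx":0,"dy":0,"dz":0,"ax":0,"ay":0,"az":0,"grip":0.35},{"dx":0,"dy":0,"dz":0,"ax":0,"ay":0,"az":0,"grip":0.35},{"dx":0,"dy":0,"dz":-0.2,"ax":0,"ay":0,"az":0,"grip":0.35},{"dx":0,"dy":0,"dz":-0.36,"ax":0,"ay":0,"az":0,"grip":0.35}]'; python3 -m jog '[{"dx":0,"dy":0,"dz":-0.16,"ax":0,"ay":0,"az":0,"grip":0.35},{"dx":0,"dy":0,"dz":-0.3,"ax":0,"ay":0,"az":0,"grip":0.35},{"dx":0,"dy":0,"dz":-0.3,"ax":0,"ay":0,"az":0,"grip":0.35},{"dx":0,"dy":0,"dz":-0.3,"ax":0,"ay":0,"az":0,"grip":0.35}]' | head -2; python3 -c "
from h import *
a=grab('wrist')['img']; d=grab('top'); b=d['img']
cv2.imwrite('pics/fin.png',np.hstack([cv2.resize(a[:,150:470],(400,600)),cv2.resize(b[180:350,330:510],(400,378))[:,:] if 0 else cv2.resize(b[170:350,330:510],(400,600))])[:,:,::-1])"
```

```text
clock: 19.3
position: [0.464, 0.0083, 0.0375]
ee_rot: [0.0, 0.621, 0.784, 0.0]
contact_force: [-0.7, 0.5, -4.9]
width: 0.0358
gripper_force: 82.3
clock: 19.72
position: [0.4618, 0.0086, 0.1201]
ee_rot: [-0.003, 0.621, 0.784, -0.001]
contact_force: [1.9, 0.3, 1.1]
width: 0.0577
gripper_force: 0.0
clock: 20.05
position: [0.4653, 0.0081, 0.1984]
```

View pics/fin.png

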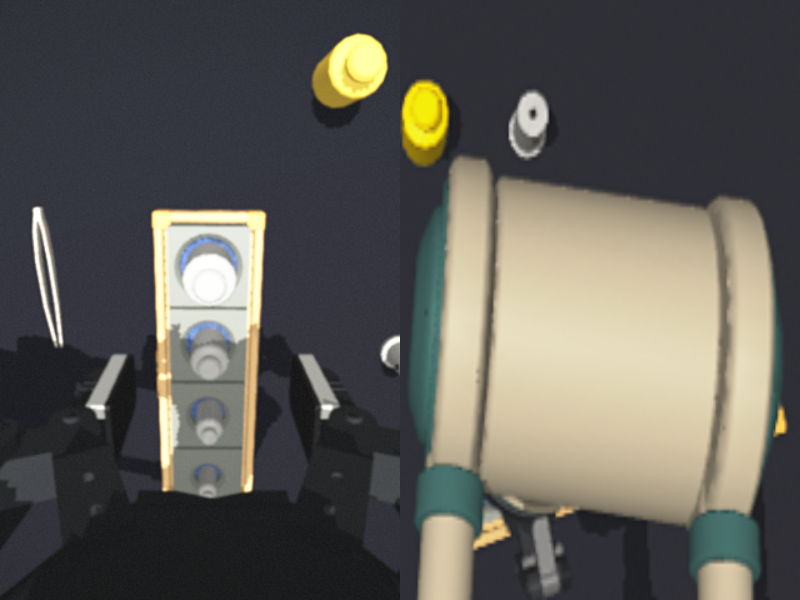

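```bash
python3 -m jog '[{"dx":0,"dy":0,"dz":0,"ax":0,"ay":0,"az":0,"grip":0.35},{"dx":0,"dy":0,"dz":0,"ax":0,"ay":0,"az":0,"grip":0.35},{"dx":0,"dy":0,"dz":0,"ax":0,"ay":0,"az":0,"grip":0.35},{"dx":0,"dy":0,"dz":0,"ax":0,"ay":0,"az":0,"grip":0.35}]' | head -2; python3 -c "
from rig import manip
print(manip.sign_off())"
```

```text
clock: 20.48
position: [0.4631, 0.0084, 0.1947]
the job is handed in; nothing more can be done
None
```

I put all four weights back, each in the well for its size, and handed the job in at about 20.5 s; the last wrist picture shows them upright, the post and hooked mass were never touched, and no verdict was shown.

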